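# Load the spring-checking scale to its green band

### The job

Check the printer's bed-spring scale: take the flanged ring weights from the tray one at a time, thread each over the post of the sprung pan and let it down gently until it rests, and keep adding until the red pointer stands in the green band and no further. Never drop a weight, never push the pan down into the red zone of the column, never force a weight against the post (keep the push on the scale under 18 N); leave the weights you do not need where they stand in the tray, and do not disturb the jar, screwdriver and rubber tyre.

Things in the scene. Friction and masses are not known exactly. Their poses are not given: they have to be found in the camera images.
- gauge: the scale, fixed to the bench: grey base plate 120 x 160 x 16 (its centre at y = +22), a sprung round aluminium pan 88 in diameter with a post on it, and at y = +72 a square aluminium column (16 x 14, top at z = 100) with black graduations, a green band and, lower, a red zone. Origin: on the bench, on the axis of the pan, z up
- seat (a point): centre of the top of the unloaded pan, 90 above the bench; fixed to the scale's frame, it does not follow the pan's sinking
- tip (a point): on the pan's axis at the height of the unloaded post's top, 150 above the bench; fixed to the frame. The steel post (14 thick, 60 tall, flat top with a 1.8 mm chamfer) stands on an eccentric foot: its own axis is 5 mm from this point, in a direction that differs each time and is not measured. Find it by feel: slide the weight lightly over the post's top until the post springs up into the hole
- pan (a joint): how far the pan (and post) has sunk, in m: 0 unloaded, grows downwards; spring 295 N/m, about 8 mm a weight (7 to 9); a weight jammed on the post's tip pushes the pan down too; the red zone begins at 0.036, end stop at 0.042
- pointer (a point): the red fork-shaped pointer (2 thick) that is carried by the pan and straddles the column; the point is its mid-height at the column; unloaded it is 86.5 above the bench
- band_mid (a point): centre of the green band on the column, 13 tall (6.5 up and down from this point); its height differs each time and it stays put during the work. One weight never reaches it; two or three do. Adding one weight cannot jump over the band
- tray: black plastic tray fixed to the bench, 200 x 200 x 12, floor and walls 4 mm to 5 mm thick; origin under its centre; the four weights stand in it
- weight0_mid (a point): a ring weight, about 240 g (0.21 to 0.27 kg), standing upright in the tray: steel flange 60 in diameter and 7 thick below, brass collar 38 in diameter and 13 tall above, overall 20 tall, with a through hole 17 in diameter; pinch the collar from above. The point is on its axis, half-way up (10 above its underside); z up
- weight1_mid (a point): another, like weight0: ring weight, about 240 g (0.21 to 0.27 kg), standing upright in the tray: steel flange 60 in diameter and 7 thick below, brass collar 38 in diameter and 13 tall above, overall 20 tall, with a through hole 17 in diameter; pinch the collar from above. The point is on its axis, half-way up (10 above its underside); z up
- weight2_mid (a point): another, like weight0: ring weight, about 240 g (0.21 to 0.27 kg), standing upright in the tray: steel flange 60 in diameter and 7 thick below, brass collar 38 in diameter and 13 tall above, overall 20 tall, with a through hole 17 in diameter; pinch the collar from above. The point is on its axis, half-way up (10 above its underside); z up
- weight3_mid (a point): another, like weight0: ring weight, about 240 g (0.21 to 0.27 kg), standing upright in the tray: steel flange 60 in diameter and 7 thick below, brass collar 38 in diameter and 13 tall above, overall 20 tall, with a through hole 17 in diameter; pinch the collar from above. The point is on its axis, half-way up (10 above its underside); z up
- jar: closed glass jar with a blue cap, 56 in diameter, 75 tall, loose bystander; origin under its centre
- driver: screwdriver with an orange handle lying on the bench, loose bystander; origin under its middle
- wheel: black rubber tyre 64 in diameter, 26 tall, lying flat, loose bystander; origin under its centre
Things that resemble listed ones, but are neither listed nor needed, are in the scene too. Leave any blue or orange look-alike of the part that bears weight2_mid alone.

How it is judged:
On the way, in this order (a step that is already met when the one before it is completed fails the run):
1. a first weight is threaded on the post while the pointer is still above the green band (((horizontal distance between weight0_mid and seat below 0.01 m and z of weight0_mid in the frame of pointer below 0.06 m and angle between weight0_mid's own z axis and vertical below 0.12 rad) or (horizontal distance between weight1_mid and seat below 0.01 m and z of weight1_mid in the frame of pointer below 0.06 m and angle between weight1_mid's own z axis and vertical below 0.12 rad) or (horizontal distance between weight2_mid and seat below 0.01 m and z of weight2_mid in the frame of pointer below 0.06 m and angle between weight2_mid's own z axis and vertical below 0.12 rad) or (horizontal distance between weight3_mid and seat below 0.01 m and z of weight3_mid in the frame of pointer below 0.06 m and angle between weight3_mid's own z axis and vertical below 0.12 rad)) and z of pointer in the frame of band_mid above 0.007 m), for 0.1 s.
2. a second weight is threaded on the post as well ((((horizontal distance between weight1_mid and seat below 0.01 m and z of weight1_mid in the frame of pointer below 0.06 m and angle between weight1_mid's own z axis and vertical below 0.12 rad) and (horizontal distance between weight0_mid and seat below 0.01 m and z of weight0_mid in the frame of pointer below 0.06 m and angle between weight0_mid's own z axis and vertical below 0.12 rad)) or ((horizontal distance between weight2_mid and seat below 0.01 m and z of weight2_mid in the frame of pointer below 0.06 m and angle between weight2_mid's own z axis and vertical below 0.12 rad) and (horizontal distance between weight0_mid and seat below 0.01 m and z of weight0_mid in the frame of pointer below 0.06 m and angle between weight0_mid's own z axis and vertical below 0.12 rad)) or ((horizontal distance between weight2_mid and seat below 0.01 m and z of weight2_mid in the frame of pointer below 0.06 m and angle between weight2_mid's own z axis and vertical below 0.12 rad) and (horizontal distance between weight1_mid and seat below 0.01 m and z of weight1_mid in the frame of pointer below 0.06 m and angle between weight1_mid's own z axis and vertical below 0.12 rad)) or ((horizontal distance between weight3_mid and seat below 0.01 m and z of weight3_mid in the frame of pointer below 0.06 m and angle between weight3_mid's own z axis and vertical below 0.12 rad) and (horizontal distance between weight0_mid and seat below 0.01 m and z of weight0_mid in the frame of pointer below 0.06 m and angle between weight0_mid's own z axis and vertical below 0.12 rad)) or ((horizontal distance between weight3_mid and seat below 0.01 m and z of weight3_mid in the frame of pointer below 0.06 m and angle between weight3_mid's own z axis and vertical below 0.12 rad) and (horizontal distance between weight1_mid and seat below 0.01 m and z of weight1_mid in the frame of pointer below 0.06 m and angle between weight1_mid's own z axis and vertical below 0.12 rad)) or ((horizontal distance between weight3_mid and seat below 0.01 m and z of weight3_mid in the frame of pointer below 0.06 m and angle between weight3_mid's own z axis and vertical below 0.12 rad) and (horizontal distance between weight2_mid and seat below 0.01 m and z of weight2_mid in the frame of pointer below 0.06 m and angle between weight2_mid's own z axis and vertical below 0.12 rad)))), for 0.1 s.
At the end, for the whole second after the job is handed in: Pan at rest, the pointer within 7 mm (up or down) of the middle of the green band; every weight either upright on the post (within 10 mm of the pan axis, its centre under 56 mm above the unloaded pan's top) or within 20 mm of where it stood in the tray; nothing is held (z of pointer in the frame of band_mid between -0.007 and 0.007 m and velocity of joint pan between -0.01 and 0.01 m/s and ((horizontal distance between weight0_mid and seat below 0.01 m and z of weight0_mid in the frame of pointer below 0.06 m and angle between weight0_mid's own z axis and vertical below 0.12 rad) or distance of weight0_mid from where it was at the start of the episode below 0.02 m) and ((horizontal distance between weight1_mid and seat below 0.01 m and z of weight1_mid in the frame of pointer below 0.06 m and angle between weight1_mid's own z axis and vertical below 0.12 rad) or distance of weight1_mid from where it was at the start of the episode below 0.02 m) and ((horizontal distance between weight2_mid and seat below 0.01 m and z of weight2_mid in the frame of pointer below 0.06 m and angle between weight2_mid's own z axis and vertical below 0.12 rad) or distance of weight2_mid from where it was at the start of the episode below 0.02 m) and ((horizontal distance between weight3_mid and seat below 0.01 m and z of weight3_mid in the frame of pointer below 0.06 m and angle between weight3_mid's own z axis and vertical below 0.12 rad) or distance of weight3_mid from where it was at the start of the episode below 0.02 m)); the robot touches nothing.
It fails at once if the pan is pushed down into the red zone of the column (sunk more than 36 mm) (value of joint pan above 0.036 m).
It fails at once if a weight is dropped on the pan (the pan sinks faster than 0.25 m/s) (velocity of joint pan above 0.25 m/s).
It fails at once if the scale is pushed with more than 18 N (contact force between gauge and anything else above 18 N).
It fails at once if the jar, screwdriver or tyre is moved more than 25 mm or tipped ((distance of jar from where it was at the start of the episode above 0.025 m or angle between jar's own z axis and vertical above 0.5 rad) or distance of driver from where it was at the start of the episode above 0.025 m or (distance of wheel from where it was at the start of the episode above 0.025 m or angle between wheel's own z axis and vertical above 0.5 rad)).
It also fails if it takes over 72 s, if anything falls off the work surface, if the arm or the gripper's body presses on something with over 40 N, if the wrist force passes 120 N, or if a joint passes its speed limit or range.

### The arm

A 6-joint arm with a two-finger parallel gripper is mounted at the origin on the work surface. World frame = base frame: x ahead of the robot, y to its left, z up, the work surface at z = 0. Lengths are in m, angles in rad, forces in N, time in s.
With the tool pointing down it reaches from about 0.35 to 0.875 m from the base axis. Payload 15.5 kg.
Tool frame: the origin (TCP) lies at the very end of the fingers, on their centre line; the grasp point (between the pads) lies 19 mm behind it (grip_point_offset is the distance from the TCP to the grasp point, in m); z points along the fingers, y is the line along which they close (so a half turn about z gives the same grasp; the last joint's range is limited). The gripper opens to 85 mm and grips with 20 to 120 N. Pads are 22 mm wide; open, the fingers measure 114 mm over their backs; the gripper's body (76 mm by 85 mm) begins 54 mm behind the grasp point. The pads swing forward as they close: fully open they stand 13 mm farther back than shut.
Start: joints at [1.079, 0.494, 1.345, -0, 1.302, -0.096], TCP at [0.241, 0.577, 0.231] pointing down, gripper open.
Joint ranges: [-2.91, 2.91], [-0.82, 2.16], [0.22, 2.67], [-1.22, 4.37], [0.12, 2.79], [-3.08, 3.08]. Speed limits (rad/s): [1.89, 1.89, 2.57, 3.01, 3.01, 3.01].

### API

Orientations are given as a 3x3 rotation matrix whose columns are the frame's x, y, z axes.
In Python, from plant import * gives the robot as it stands. The module is installed in compiled form; this text tells all that it offers.
- The arm moves only by the tool jog_arm, never from a script. Its argument "deltas" is a list of rows, each a list of 7 numbers: the turn, a rotation vector about the tool's x, y, z in degrees, then the shift along the tool's x, y, z in cm, then the finger opening in cm, from 0 to 8.54. A call has 1 to 10 rows; each row is the pose to reach, as a shift and turn from the pose commanded when the call began, along the tool's axes at that moment; what a row does not reach only later rows make up. A row lasts 1/8 s, in which the tool goes at most 62.5 mm and 10.7 degrees, less where a joint would pass 70% of its speed; a pose out of reach is approached as far as the arm can. A call with a gripper value outside its range is refused whole. The fingers move at their own pace and stop on an object; "newtons" is the grip in N (left out, the last holds). Time passes only in rows, so rows that repeat a pose let the fingers close. It gives the time, the measured TCP pose, the force, the opening and the grip force at its end, in the units of the state.
- sense(): the state, without advancing time (a new reading comes with each control period).
- get_image(name): name is "side" or "top" or "wrist"; returns (picture, depth): 480x640x3 uint8, red, green, blue; 480x640 float32, m along the optical axis (not along the pixel's ray), 0 where there is no reading.
- camera_model(name): a dict with "fx", "fy", "cx", "cy" (pixels), "R" (3x3) and "t" (3): a world point X has camera coordinates R X + t. Camera axes: x right, y down, z forward; pixel columns grow to the right and rows downward; lengths in m; the calibration is good to about 2 mm. A picture is of the moment at which its call begins: read the wrist's pose just before it. camera_model takes no time and is no camera call; for the wrist camera it gives the pose at the moment of the call.
- close_job(): hands the job in; it is judged then, once.
Trained networks look in the newest picture that a camera, given by its name, has taken for a name from the list of things; names that differ only in an ending like _2 or _b are one class to them, and where a whole thing is asked for, a point or a joint stands for the part that bears it (a point fixed in the world has none). Each returns a list of dicts, best first, with "p" (0 to 1); they miss things now and then, are a little off and sometimes report something else, mostly with a low value. They report only what shows in the picture. A call takes as long as a camera call. They do not tell look-alikes from the thing itself.
- look_for(label, camera): "pixel" ([column, row] in pixels, amid what is visible of it).
- outline_of(label, camera): "mask" (480x640 bool, what is visible of it) and "pixel" ([column, row] in pixels, amid what is visible of it).
- place_of(label, camera): "pixel" ([column, row] in pixels: a listed point, or the origin of a listed thing).
The state is a dict: "time": time; "joint_positions": joint angles; "joint_velocities": joint speeds; "tau": joint torques, N m; "tcp_pos": TCP position; "orientation": TCP orientation; "wrist_force": force on the tool from outside, world axes, zero at the start; "wrist_torque": the same for the moment, N m; "grip_width": finger opening in m; "grasp_force": force on a finger pad.
Only numpy, scipy, OpenCV 4.12 (cv2) and the standard library are available. Lean on these libraries where they do the work, as an engineer would, in place of code of your own. Each camera call takes 0.05 s, during which the arm holds its last target. There are 200 camera calls.

## Working session

There is one attempt and no reset: what is moved stays moved. The work goes in short steps, Python scripts to look and compute and a tool call to move; the robot and the scene stay as the last step left them, time stands still between calls to the robot, and variables do not carry over. Pictures are saved under pics/ and viewed, at most 12 in all, crops included, and the job is handed in when it is done.

Besides the shell and the picture viewer there is one more tool, called as name(argument=value, ...) on one line, values as JSON. jog_arm: Moves the arm, as the interface text tells. Its arguments: {"type":"object","properties":{"deltas":{"type":"array","items":{"type":"array","items":{"type":"number"}}},"newtons":{"type":"number"}},"required":["deltas"]}

```bash
mkdir -p pics; cat > h.py <<'E'
from plant import *
import numpy as np, cv2
def unproj(c,px,z):
    """world point on pixel ray at height z"""
    m=camera_model(c) if isinstance(c,str) else c
    R=np.array(m["R"]);t=np.array(m["t"])
    d=R.T@np.array([(px[0]-m["cx"])/m["fx"],(px[1]-m["cy"])/m["fy"],1]);o=-R.T@t
    return o+d*(z-o[2])/d[2]
def proj(c,X):
    m=camera_model(c);p=np.array(m["R"])@X+np.array(m["t"])
    return np.array([m["fx"]*p[0]/p[2]+m["cx"],m["fy"]*p[1]/p[2]+m["cy"]])
def bydepth(c,px,dep):
    m=camera_model(c);R=np.array(m["R"]);t=np.array(m["t"])
    z=dep[int(px[1]),int(px[0])]
    return R.T@(np.array([(px[0]-m["cx"])/m["fx"],(px[1]-m["cy"])/m["fy"],1])*z-t)
E
python3 - <<'E'
from h import *
np.set_printoptions(precision=4,suppress=True)
for c in("side","top"):
    im,d=get_image(c);cv2.imwrite(f"pics/{c}0.png",im[:,:,::-1])
    print(c,camera_model(c))
    for l in("weight0_mid","seat","tip","gauge","tray","pointer","band_mid","jar","driver","wheel"):
        print(l,[(np.round(r["pixel"]),round(r["p"],2),bydepth(c,r["pixel"],d)) for r in place_of(l,c) if r["p"]>.2])
print(sense())
E
```

```text
side {'fx': 510.78346115257153, 'fy': 510.78346115257153, 'cx': 320.6391201726693, 'cy': 236.48632937036948, 'R': array([[ 0.9905, -0.1372, -0.0038],
       [-0.1032, -0.726 , -0.6799],
       [ 0.0905,  0.6739, -0.7333]]), 't': array([-0.629 ,  0.1486,  1.2024])}
weight0_mid [(array([267., 231.]), 0.87, array([0.5136, 0.1417, 0.012 ]))]
seat [(array([272., 317.]), 0.95, array([ 0.5089, -0.1904,  0.1012]))]
tip [(array([274., 299.]), 0.69, array([ 0.5149, -0.1368,  0.089 ]))]
gauge [(array([281., 340.]), 0.97, array([ 0.5211, -0.2056,  0.0361]))]
tray [(array([278., 222.]), 0.78, array([0.5458, 0.1795, 0.0032]))]
pointer [(array([281., 291.]), 0.66, array([ 0.5334, -0.121 ,  0.0955])), (array([272., 302.]), 0.35, array([ 0.5133, -0.1843,  0.1468]))]
band_mid []
jar [(array([390., 253.]), 0.66, array([0.8106, 0.0089, 0.0249]))]
driver [(array([274., 160.]), 0.89, array([0.5527, 0.4329, 0.0096])), (array([277., 342.]), 0.7, array([ 0.5118, -0.2072,  0.0304]))]
wheel [(array([353., 437.]), 0.6, array([ 0.6405, -0.4159, -0.0008]))]
top {'fx': 461.35824123413033, 'fy': 461.35824123413033,
[... 919 characters left out ...]
, 279.]), 0.76, array([0.5565, 0.4392, 0.0185]))]
wheel [(array([494., 244.]), 0.78, array([ 0.6442, -0.4173,  0.0007]))]
{'time': 1.1, 'joint_positions': array([ 1.0795,  0.4936,  1.3455, -0.    ,  1.3025, -0.0955]), 'joint_velocities': array([ 0.0014,  0.0008, -0.0024,  0.0003, -0.0002, -0.0026]), 'tau': array([ -0.0018, -88.2015, -38.4268,  -0.    ,   0.0009,   0.0001]), 'tcp_pos': array([0.241 , 0.5767, 0.2313]), 'orientation': array([[-0.9227,  0.3855,  0.    ],
       [ 0.3855,  0.9227,  0.    ],
       [-0.    ,  0.    , -1.    ]]), 'wrist_force': array([ 0.6014, -0.4048,  0.539 ]), 'wrist_torque': array([0.0165, 0.024 , 0.0029]), 'grasp_force': 0.0, 'grip_width': 0.08550884357960498}
```

View pics/top0.png

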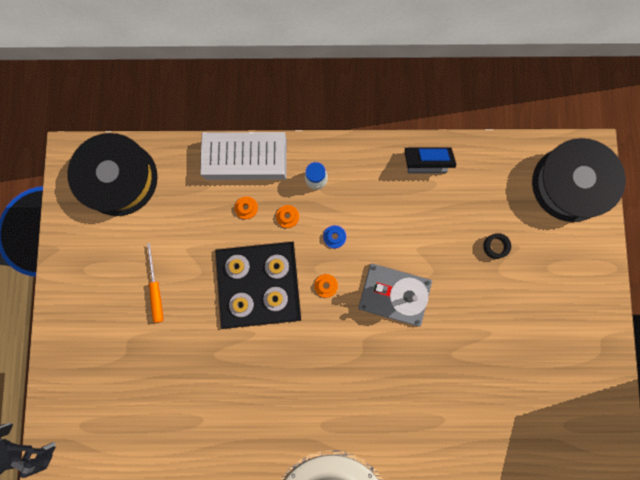

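View pics/side0.png

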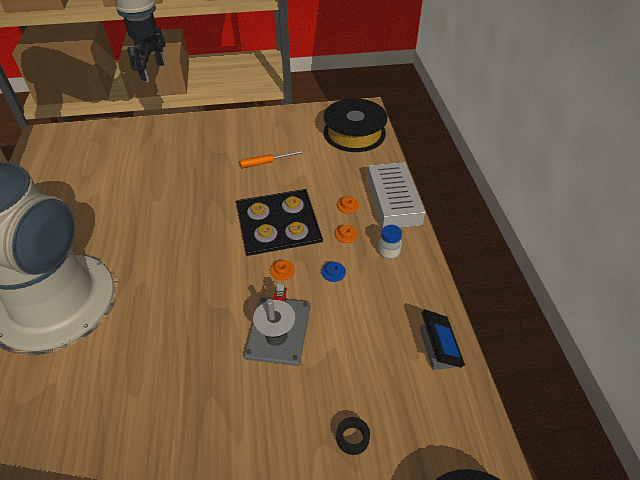

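Top view: four brass/steel weights in the tray at about (237,266), (277,266), (241,304), (275,298); the scale's pan at (409,296), with its pointer and column at (382,289). The orange and blue rings are the look-alikes. The side view agrees. Next I measure them.

```bash
cat > cloud.py <<'E'
from h import *
def cloud(c):
    im,d=get_image(c);m=camera_model(c);v,u=np.mgrid[0:480,0:640]
    P=np.stack([(u-m["cx"])/m["fx"]*d,(v-m["cy"])/m["fy"]*d,d],-1)
    return im,d,(P-np.array(m["t"]))@np.array(m["R"])
def near(W,xy,r,z0,z1,d):
    return (np.hypot(W[...,0]-xy[0],W[...,1]-xy[1])<r)&(W[...,2]>z0)&(W[...,2]<z1)&(d>0)
E
python3 - <<'E'
from cloud import *
np.set_printoptions(precision=4,suppress=True)
for c in("top","side"):
    im,d,W=cloud(c)
    hsv=cv2.cvtColor(im,cv2.COLOR_RGB2HSV)
    print(c)
    for n,z0,z1 in(("post",.135,.17),("pan",.08,.098)):
        k=near(W,(.51,-.18),.06,z0,z1,d);print(n,k.sum(),W[k].mean(0),np.median(W[k],0),(W[k].max(0)+W[k].min(0))/2,np.ptp(W[k],axis=0))
    k=near(W,(.51,-.18),.06,.13,.17,d); v,u=np.nonzero(k); print(np.c_[u,v,W[k]*1000][np.argsort(-W[k][:,2])][:30].round(1))
    # brass collars
    t=near(W,(.55,.18),.1,-.01,.05,d)&(hsv[...,0]>12)&(hsv[...,0]<32)&(hsv[...,1]>90)&(hsv[...,2]>90)
    n,lab,st,ce=cv2.connectedComponentsWithStats(t.astype(np.uint8))
    for i in range(1,n):
        if st[i,4]>20: print(st[i],ce[i],unproj(c,ce[i],.022),W[lab==i].mean(0))
    f=near(W,(.55,.18),.1,-.01,.05,d)&(hsv[...,2]>70)
    n,lab,st,ce=cv2.connectedComponentsWithStats(f.astype(np.uint8))
    for i in range(1,n):
        if st[i,4]>100: print('fl',st[i],ce[i],unproj(c,ce[i],.013),W[lab==i].mean(0))
    b=near(W,(.51,-.18),.13,.03,.12,d)
    red=b&((hsv[...,0]<8)|(hsv[...,0]>172))&(hsv[...,1]>130); gr=b&(hsv[...,0]>40)&(hsv[...,0]<85)&(hsv[...,1]>80)
    for q in(red,gr):
        v,u=np.nonzero(q);print(q.sum(),u.mean(),v.mean(),W[q].mean(0) if q.any() else 0)
a=cv2.imread("pics/side0.png")[255:370,220:340];cv2.imwrite("pics/crop1.png",cv2.resize(a,None,fx=5,fy=5,interpolation=cv2.INTER_CUBIC))
E
```

```text
top
post 37 [ 0.5079 -0.1812  0.147 ] [ 0.507  -0.1808  0.1485] [ 0.508  -0.1823  0.1443] [0.0112 0.0133 0.0184]
pan 1132 [ 0.5136 -0.1779  0.0893] [ 0.5147 -0.1771  0.0893] [ 0.5137 -0.1733  0.0896] [0.0853 0.1024 0.0168]
[[ 413.   299.   504.6 -179.3  153.5]
 [ 416.   297.   508.9 -186.1  152.7]
 [ 415.   300.   502.4 -183.9  151.9]
 [ 412.   299.   504.6 -177.6  151.1]
 [ 416.   298.   506.8 -186.4  151. ]
 [ 412.   296.   511.1 -177.9  150.4]
 [ 415.   298.   506.8 -184.4  149.8]
 [ 416.   296.   511.1 -186.7  149.8]
 [ 415.   295.   513.3 -184.6  149.7]
 [ 414.   299.   504.6 -182.2  149.5]
 [ 415.   296.   511.1 -184.6  149.4]
 [ 414.   298.   506.8 -182.4  149.1]
 [ 413.   298.   506.8 -180.2  148.9]
 [ 416.   299.   504.6 -186.7  148.9]
 [ 412.   297.   509.  -178.1  148.8]
 [ 414.   296.   511.1 -182.5  148.8]
 [ 417.   298.   506.8 -189.   148.8]
 [ 415.   299.   504.6 -184.6  148.6]
 [ 414.   295.   513.3 -182.7  148.5]
 [ 413.   300.   502.5 -180.3  148.1]
 [ 414.   297.   509.  -182.6  148. ]
 [ 413.   295.   513.3 -180.7  147.5]
 [ 411.   298.   506.8 -176.1  147.4]
 [ 
[... 2809 characters left out ...]
1 228.0137] [0.589  0.1307 0.022 ] [0.5891 0.1317 0.021 ]
[258 224  15  14 152] [265.1118 230.3882] [0.5085 0.1336 0.022 ] [0.5085 0.1348 0.0208]
fl [282 196  22  17 281] [292.4804 204.4733] [0.5889 0.2298 0.013 ] [0.5888 0.2277 0.015 ]
fl [247 203  22  17 290] [257.9414 211.0414] [0.4937 0.2173 0.013 ] [0.4938 0.2151 0.0152]
fl [285 222  23  18 321] [296.1963 230.567 ] [0.5887 0.1301 0.013 ] [0.5886 0.1283 0.015 ]
fl [254 224  23  18 320] [265.3125 232.9719] [0.5082 0.1329 0.013 ] [0.5083 0.1308 0.0152]
67 279.1194029850746 295.67164179104475 [ 0.5274 -0.1272  0.0868]
5 282.4 296.6 [ 0.5344 -0.1141  0.0642]<stdin>:22: RuntimeWarning: Mean of empty slice.
  ret = ret.dtype.type(ret / rcount)
```

View pics/crop1.png

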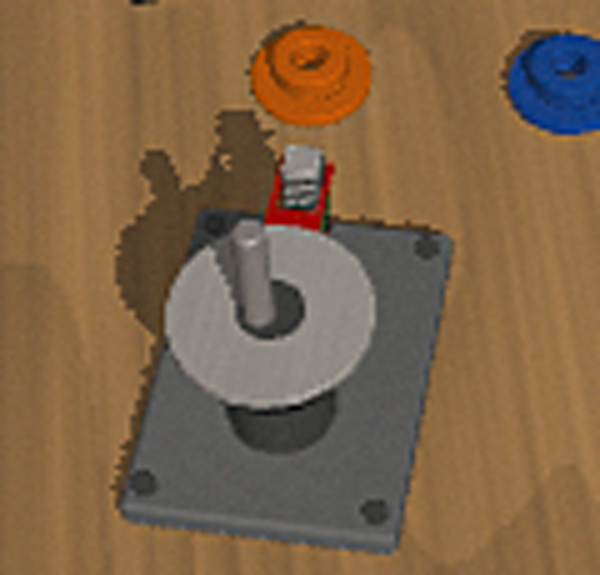

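The side crop shows the red pointer at about (281,291) just under the column's top, and the post leaning off towards robot side of the pan. The green band is mostly hidden from here. I'm moving over the tray.

jog_arm(deltas=[[0,0,-10,-5,-3,-3,6.5],[0,0,-22.7,-10,-6,-5,6.5],[0,0,-22.7,-16,-9,-5,6.5],[0,0,-22.7,-21,-12,-5,6.5],[0,0,-22.7,-27,-15,-5,6.5],[0,0,-22.7,-33,-19,-5,6.5],[0,0,-22.7,-38,-22,-5,6.5],[0,0,-22.7,-43,-25,-5,6.5],[0,0,-22.7,-43,-25,-5,6.5],[0,0,-22.7,-43,-25,-5,6.5]], newtons=40)

```text
time: 2.45
tcp_pos: [0.5415, 0.1798, 0.2811]
orientation: [[-1.0, 0.001, -0.0], [0.001, 1.0, 0.0], [0.0, 0.0, -1.0]]
wrist_force: [-1.0, 0.9, -0.3]
grip_width: 0.0652
grasp_force: 0.0
```

```bash
cat > wl.py <<'E'
from h import *
np.set_printoptions(precision=4,suppress=True)
m=camera_model("wrist");s=sense();im,d=get_image("wrist")
print(s["tcp_pos"],s["orientation"].round(3).tolist(),s["grip_width"],s["time"],s["wrist_force"])
print(m)
cv2.imwrite("pics/w1.png",im[:,:,::-1])
hsv=cv2.cvtColor(im,cv2.COLOR_RGB2HSV)
t=((hsv[...,0]>12)&(hsv[...,0]<32)&(hsv[...,1]>90)&(hsv[...,2]>90)).astype(np.uint8)
for r in place_of("weight0_mid","wrist"): print(r["pixel"],round(r["p"],2),unproj(m,r["pixel"],.014))
E
python3 wl.py
```

```text
[0.5415 0.1798 0.2811] [[-1.0, 0.001, -0.0], [0.001, 1.0, 0.0], [0.0, 0.0, -1.0]] 0.06517197088961064 2.45 [-0.9533  0.9009 -0.3196]
{'fx': 396.52924855678606, 'fy': 396.52924855678606, 'cx': 315.29311610385685, 'cy': 245.7762199415928, 'R': array([[ 0.0011,  1.    ,  0.0001],
       [ 0.9566, -0.001 ,  0.2914],
       [ 0.2914, -0.0002, -0.9566]]), 't': array([-0.1802, -0.5695,  0.2691])}
[272.8, 165.8] 0.78 [0.5062 0.1364 0.014 ]
[198.6, 412.6] 0.69 [0.8069 0.0349 0.014 ]
```

View pics/w1.png

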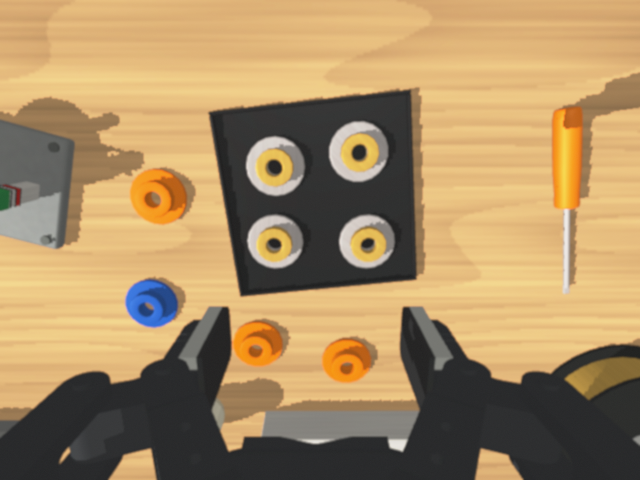

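The wrist view shows the four weights at (275,166), (358,152), (275,242), (367,242), the fingers at the bottom, and the column's green band at the left edge.

```bash
python3 - <<'E'
from h import *
np.set_printoptions(precision=4,suppress=True)
im=cv2.imread("pics/w1.png");m=camera_model("wrist")
hsv=cv2.cvtColor(im,cv2.COLOR_BGR2HSV)
t=((hsv[...,0]>12)&(hsv[...,0]<32)&(hsv[...,1]>90)&(hsv[...,2]>90)).astype(np.uint8)
for p in((275,166),(358,152),(275,242),(367,242)):
    w=(slice(p[1]-38,p[1]+38),slice(p[0]-38,p[0]+38))
    f=(hsv[w][...,2]>100).astype(np.uint8)
    b=((hsv[w][...,1]>90)&(hsv[w][...,2]>90)).astype(np.uint8)
    for k,z in((f,.011),(b,.024)):
        c=max(cv2.findContours(k,cv2.RETR_EXTERNAL,cv2.CHAIN_APPROX_NONE)[0],key=cv2.contourArea)
        e=cv2.fitEllipse(cv2.convexHull(c)); q=np.array(e[0])+[p[0]-38,p[1]-38]
        print(p,q.round(1),np.round(e[1],1),unproj(m,q,z))
E
```

```text
(275, 166) [274.5 165.6] [58.5 60.5] [0.5056 0.1392 0.011 ]
(275, 166) [274.2 167. ] [37.2 37.9] [0.5056 0.1402 0.024 ]
(358, 152) [357.9 151.1] [59.  61.7] [0.4909 0.2242 0.011 ]
(358, 152) [359.5 152. ] [37.7 38.9] [0.491  0.2244 0.024 ]
(275, 242) [274.5 241.1] [53.6 56.2] [0.5861 0.1368 0.011 ]
(275, 242) [274.1 243.9] [34.8 35.4] [0.5854 0.1377 0.024 ]
(367, 242) [366.1 241.1] [53.9 55.8] [0.5859 0.2362 0.011 ]
(367, 242) [368.  243.9] [34.7 35.9] [0.5852 0.2365 0.024 ]
```

jog_arm(deltas=[[0,0,0,2.5,-3,4,6.5],[0,0,0,3.5,-4.2,10,6.5],[0,0,0,3.5,-4.2,16,6.5],[0,0,0,3.5,-4.2,21.5,6.5],[0,0,0,3.5,-4.2,25,6.5],[0,0,0,3.5,-4.2,26.6,6.5],[0,0,0,3.5,-4.2,26.6,6.5],[0,0,0,3.5,-4.2,26.6,3],[0,0,0,3.5,-4.2,26.6,3],[0,0,0,3.5,-4.2,26.6,3]], newtons=40)

```text
time: 3.8
tcp_pos: [0.5072, 0.1384, 0.0169]
orientation: [[-1.0, -0.0, 0.002], [-0.0, 1.0, 0.0], [-0.002, 0.0, -1.0]]
wrist_force: [-1.5, 1.3, 12.4]
grip_width: 0.0346
grasp_force: 38.7
```

```bash
python3 - <<'E'
from h import *
s=sense();print(s["tcp_pos"],s["wrist_force"],s["grip_width"],s["grasp_force"],s["time"])
im,d=get_image("wrist");cv2.imwrite("pics/w2.png",im[:,:,::-1])
E
```

```text
[0.50717841 0.13844793 0.01685421] [-1.48335344  1.26932567 12.41354168] 0.03464046865761378 38.736632256768644 3.8
```

View pics/w2.png

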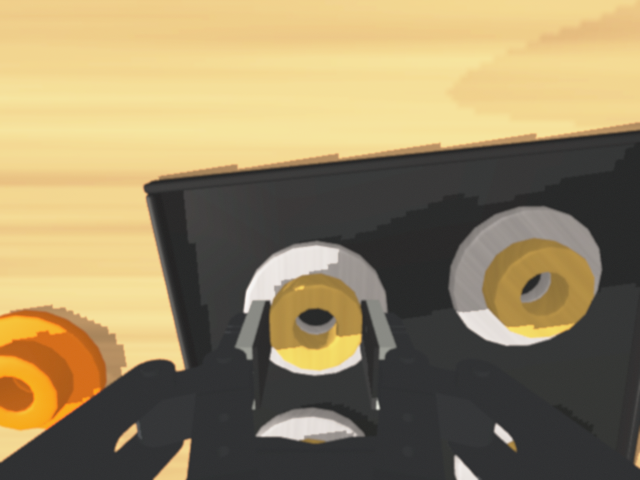

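The weight is gripped, its collar centred between the fingers at (316,320). I lift it and carry it past the post so that the wrist camera sees both.

jog_arm(deltas=[[0,0,0,0,0,-3,3],[0,0,0,0,0,-9,3],[0,0,0,0,-1,-15,3],[0,0,0,-1,-6,-17,3],[0,0,0,-3,-12,-17,3],[0,0,0,-5,-18,-17,3],[0,0,0,-7,-24,-17,3],[0,0,0,-7.5,-29,-17,3],[0,0,0,-7.5,-31,-17,3],[0,0,0,-7.5,-31,-17,3]])

```text
time: 5.1
tcp_pos: [0.5811, -0.1726, 0.1857]
orientation: [[-1.0, 0.001, 0.0], [0.001, 1.0, -0.0], [-0.0, -0.0, -1.0]]
wrist_force: [-0.7, -0.1, -2.0]
grip_width: 0.0348
grasp_force: 41.8
```

```bash
python3 - <<'E'
from h import *
s=sense();m=camera_model("wrist");print(s["tcp_pos"],s["wrist_force"],s["grip_width"],s["grasp_force"],s["time"])
im,d=get_image("wrist");cv2.imwrite("pics/w3.png",im[:,:,::-1]);np.savez("w3.npz",im=im,d=d,R=m["R"],t=m["t"])
E
```

```text
[ 0.58114923 -0.1726318   0.18573682] [-0.67177771 -0.06056997 -1.96311807] 0.03481272740583446 41.79456889629364 5.1
```

View pics/w3.png

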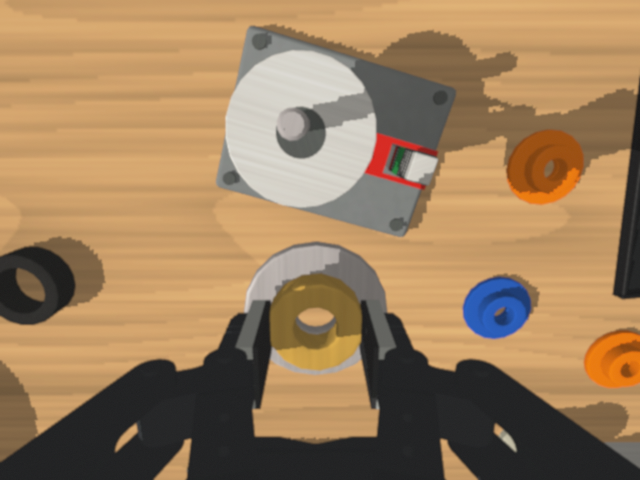

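The post's top is at (292,123), the pan's centre about (301,129), and the held weight's flange spans columns 246–386 with its top edge at row 242.

```bash
cat > meas.py <<'E'
from h import *
from scipy.optimize import least_squares
np.set_printoptions(precision=4,suppress=True)
def circ(m,x,y,z,r,n=720):
    a=np.linspace(0,2*np.pi,n);X=np.c_[x+r*np.cos(a),y+r*np.sin(a),np.full(n,z)]
    p=X@np.array(m["R"]).T+m["t"];return p[:,:2]/p[:,2:]*m["fx"]+[m["cx"],m["cy"]]
def fitcirc(gray,m,x0,y0,z,r,reach=.004,arc=None):
    """best circle (x,y): maximise the radial grey gradient along the projected circle"""
    g=cv2.GaussianBlur(gray.astype(np.float32),(0,0),1)
    def val(x,y):
        def s(rr):
            p=circ(m,x,y,z,rr).astype(np.float32)
            if arc is not None:p=p[arc]
            return cv2.remap(g,p[None,:,0],p[None,:,1],cv2.INTER_LINEAR)[0]
        return np.abs(s(r+.0012)-s(r-.0012)).mean()
    G=np.arange(-reach,reach+1e-6,.0004)
    V=np.array([[val(x0+a,y0+b) for b in G] for a in G]);i,j=np.unravel_index(V.argmax(),V.shape)
    return x0+G[i],y0+G[j],V.max()
E
python3 - <<'E'
from meas import *
f=np.load("w3.npz");m=dict(camera_model("wrist"),R=f["R"],t=f["t"]);im=f["im"];g=cv2.cvtColor(im,cv2.COLOR_RGB2GRAY);sat=cv2.cvtColor(im,cv2.COLOR_RGB2HSV)[...,1]
T=sense()["tcp_pos"]
a=np.linspace(0,360,720);back=(a>110)&(a<250)
p0=unproj(m,(292,123),.15);print("post0",p0);
for ch in(g,sat):
    print("post",fitcirc(ch,m,p0[0],p0[1],.15,.007,.005),fitcirc(ch,m,p0[0],p0[1],.15,.006,.005))
    q=unproj(m,(301,129),.09);print("pan",fitcirc(ch,m,q[0],q[1],.09,.044,.005))
    for dz in(.176,.180,.184): print("flange",dz,fitcirc(ch,m,T[0],T[1],dz,.03,.006,back))
print(unproj(m,(316,322),.193),T)
d=f["d"]
print("depth post",np.median(d[118:127,288:297]),"exp",(np.array(m["R"])@[p0[0],p0[1],.15]+m["t"])[2])
# flange z from depth
P=lambda px:(np.array(m["R"]).T@(np.array([(px[0]-m["cx"])/m["fx"],(px[1]-m["cy"])/m["fy"],1])*d[px[1],px[0]]-m["t"]))
print(P((316,255)),P((316,282)),P((350,285)),P((316,350)))
E
```

```text
post0 [ 0.5054 -0.1827  0.15  ]
post (np.float64(0.5056225339086932), np.float64(-0.18410164948258945), np.float32(47.692448)) (np.float64(0.5056225339086932), np.float64(-0.18330164948258942), np.float32(51.23932))
pan (np.float64(0.5106868766185032), np.float64(-0.18155710923708854), np.float32(60.972454))
flange 0.176 (np.float64(0.5803032012230673), np.float64(-0.17299064085919535), np.float32(48.601128))
flange 0.18 (np.float64(0.5791032012230674), np.float64(-0.17339064085919537), np.float32(46.90099))
flange 0.184 (np.float64(0.5783032012230673), np.float64(-0.17339064085919537), np.float32(44.504017))
post (np.float64(0.5056225339086932), np.float64(-0.18290164948258944), np.float32(4.1246104)) (np.float64(0.5060225339086932), np.float64(-0.18210164948258944), np.float32(3.6555507))
pan (np.float64(0.5106868766185032), np.float64(-0.18155710923708854), np.float32(38.147835))
flange 0.176 (np.float64(0.5811032012230674), np.float64(-0.17299064085919535), np.float32(100.60951))
flange 0.18 (np.float64(0.5799032012230674), np.float64(-0.17299064085919535), np.float32(97.177734))
flange 0.184 (np.float64(0.5791032012230674), np.float64(-0.17299064085919535), np.float32(91.52711))
[ 0.5774 -0.1725  0.193 ] [ 0.5811 -0.1714  0.1856]
depth post 0.17020997 exp 0.1699366122588615
[ 0.5556 -0.1725  0.1785] [ 0.562  -0.1725  0.191 ] [ 0.5685 -0.1587  0.1783] [ 0.5897 -0.1726  0.1927]
```

Hole and post are now measured in one picture: shift (−74.4, −11.5) mm. I move over the post and lower it slightly past the tip.

jog_arm(deltas=[[0,0,0,4,-0.6,0,3],[0,0,0,7.4,-1.15,0,3],[0,0,0,7.4,-1.15,0.3,3],[0,0,0,7.4,-1.15,0.6,3],[0,0,0,7.4,-1.15,1.2,3],[0,0,0,7.4,-1.15,1.7,3],[0,0,0,7.4,-1.15,2.1,3],[0,0,0,7.4,-1.15,2.5,3],[0,0,0,7.4,-1.15,2.9,3],[0,0,0,7.4,-1.15,3.2,3]])

```text
time: 6.4
tcp_pos: [0.5074, -0.1833, 0.153]
orientation: [[-1.0, -0.0, -0.0], [-0.0, 1.0, 0.0], [0.0, 0.0, -1.0]]
wrist_force: [-1.3, 1.3, -1.9]
grip_width: 0.035
grasp_force: 41.8
```

```bash
python3 - <<'E'
from h import *
s=sense();print(s["tcp_pos"],s["wrist_force"],s["wrist_torque"],s["grasp_force"])
im,d=get_image("side");a=im[255:370,220:340,::-1];cv2.imwrite("pics/s4.png",cv2.resize(a,None,fx=5,fy=5,interpolation=cv2.INTER_CUBIC))
im,d=get_image("wrist");cv2.imwrite("pics/w4.png",im[:,:,::-1])
s=sense();print(s["tcp_pos"],s["wrist_force"],s["wrist_torque"])
E
```

```text
[ 0.50742132 -0.18330319  0.15301212] [-1.28131492  1.29935189 -1.94079542] [-0.01926776  0.0742438   0.00982987] 41.79867573548108
[ 0.5073473  -0.18324726  0.15298483] [-0.66235521 -0.8678622  -1.89387548] [-0.03168236  0.0154459  -0.02797284]
```

View pics/w4.png

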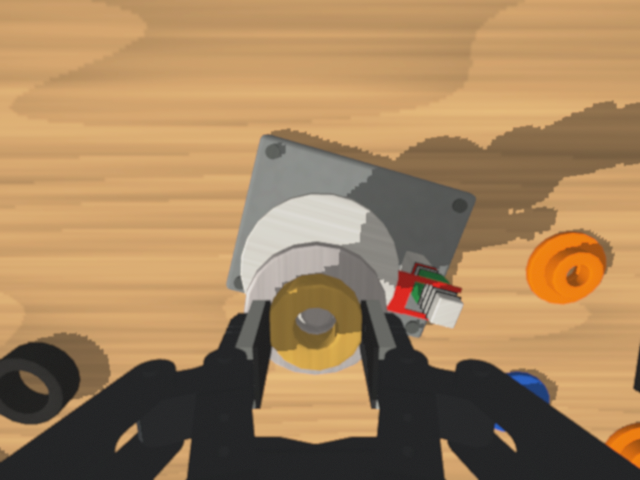

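The post shows in the hole at (316,318) with no reaction force: it's threaded. I lower it to rest.

jog_arm(deltas=[[0,0,0,0,0,0.8,3],[0,0,0,0,0,1.8,3],[0,0,0,0,0,2.8,3],[0,0,0,0,0,3.7,3],[0,0,0,0,0,4.4,3],[0,0,0,0,0,4.8,3],[0,0,0,0,0,5.1,3],[0,0,0,0,0,5.4,3],[0,0,0,0,0,5.6,3],[0,0,0,0,0,5.6,3]])

```text
time: 7.75
tcp_pos: [0.5074, -0.1833, 0.0973]
orientation: [[-1.0, -0.0, -0.0], [-0.0, 1.0, 0.0], [0.0, 0.0, -1.0]]
wrist_force: [-2.7, 1.1, -0.3]
grip_width: 0.0346
grasp_force: 42.0
```

```bash
python3 - <<'E'
from h import *
s=sense();print(s["tcp_pos"],s["wrist_force"],s["wrist_torque"],s["grasp_force"])
E
```

```text
[ 0.50743046 -0.18329012  0.09726106] [-2.71085589  1.11753458 -0.2602131 ] [-0.03951071  0.28958909  0.02112085] 41.95284223649651
```

jog_arm(deltas=[[0,0,0,0,0,0.1,3],[0,0,0,0,0,0.1,4.2],[0,0,0,0,0,0.1,5.5],[0,0,0,0,0,0.1,6],[0,0,0,0,0,-1,6],[0,0,0,0,0,-4,6],[0,0,0,0,0,-8,6],[0,0,0,-1,4,-9,6],[0,0,0,-3,9,-9,6],[0,0,0,-5,13,-9,6]])

```text
time: 9.0
tcp_pos: [0.558, -0.0516, 0.1885]
orientation: [[-1.0, -0.0, 0.001], [-0.0, 1.0, -0.0], [-0.001, -0.0, -1.0]]
wrist_force: [0.7, 0.3, -0.6]
grip_width: 0.0599
grasp_force: 0.0
```

```bash
python3 - <<'E'
from cloud import *
s=sense();print(s["tcp_pos"],s["wrist_force"],s["grip_width"],s["time"])
for c in("side","top"):
    im,d,W=cloud(c);hsv=cv2.cvtColor(im,cv2.COLOR_RGB2HSV)
    b=near(W,(.52,-.14),.06,.03,.12,d)&((hsv[...,0]<8)|(hsv[...,0]>172))&(hsv[...,1]>130);print(c,b.sum(),np.median(W[b],0))
    if c=="side":a=im[255:370,220:340,::-1]
cv2.imwrite("pics/s5.png",cv2.resize(a,None,fx=5,fy=5,interpolation=cv2.INTER_CUBIC))
im,d=get_image("wrist");cv2.imwrite("pics/w5.png",im[:,:,::-1])
E
```

```text
[ 0.55795381 -0.05161614  0.18849376] [ 0.6502667   0.31481631 -0.55816673] 0.05985022236788159 9.0
side 68 [ 0.52800237 -0.13032068  0.07988993]
top 0 [nan nan nan]
  return _methods._mean(a, axis=axis, dtype=dtype,
  ret = um.true_divide(
```

View pics/w5.png

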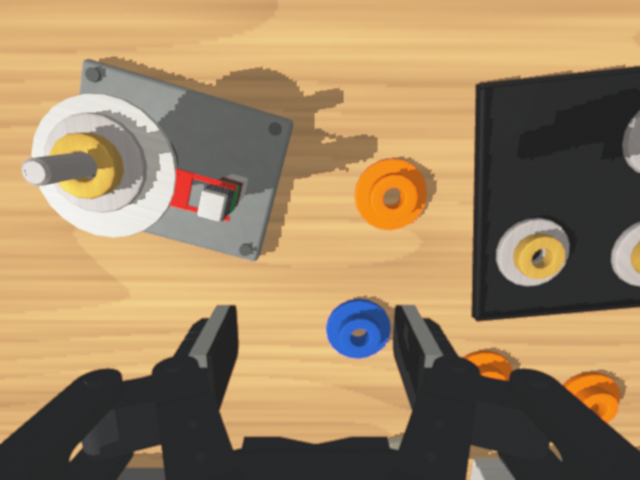

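The first weight sits on the post at (85,165), with the pointer above most of the green. Next I fetch the weight nearest at (0.587, 0.136).

jog_arm(deltas=[[0,0,0,-1,6,0,6.2],[0,0,0,-2,12,0,6.2],[0,0,0,-2.9,17,3,6.2],[0,0,0,-2.9,18.7,8,6.2],[0,0,0,-2.9,18.7,13,6.2],[0,0,0,-2.9,18.7,16,6.2],[0,0,0,-2.9,18.7,17.2,6.2],[0,0,0,-2.9,18.7,17.2,4],[0,0,0,-2.9,18.7,17.2,3],[0,0,0,-2.9,18.7,17.2,3]])

```text
time: 10.4
tcp_pos: [0.5872, 0.1336, 0.0167]
orientation: [[-1.0, -0.0, 0.002], [-0.0, 1.0, 0.0], [-0.002, 0.0, -1.0]]
wrist_force: [-1.4, -3.0, 7.8]
grip_width: 0.0345
grasp_force: 41.1
```

jog_arm(deltas=[[0,0,0,0,0,0,3],[0,0,0,0,0,-3,3],[0,0,0,0,0,-9,3],[0,0,0,0.1,-2,-15,3],[0,0,0,0.3,-8,-17,3],[0,0,0,0.4,-14,-17,3],[0,0,0,0.5,-20,-17,3],[0,0,0,0.6,-26,-17,3],[0,0,0,0.6,-31,-17,3],[0,0,0,0.6,-31,-17,3]])

```text
time: 11.65
tcp_pos: [0.5803, -0.1798, 0.1858]
orientation: [[-1.0, 0.003, 0.001], [0.003, 1.0, -0.001], [-0.001, -0.001, -1.0]]
wrist_force: [0.3, 0.4, -2.8]
grip_width: 0.035
grasp_force: 41.3
```

```bash
cat > ms.py <<'E'
from meas import *
import sys
n,zp=sys.argv[1],float(sys.argv[2])
s=sense();m=camera_model("wrist");im,d=get_image("wrist");cv2.imwrite(f"pics/{n}.png",im[:,:,::-1])
T=s["tcp_pos"];print(T,s["wrist_force"],s["grip_width"],s["grasp_force"],s["time"],"now",sense()["tcp_pos"])
g=cv2.cvtColor(im,cv2.COLOR_RGB2GRAY);sat=cv2.cvtColor(im,cv2.COLOR_RGB2HSV)[...,1]
a=np.linspace(0,360,720);back=(a>110)&(a<250)
for ch in(g,sat):
    for r in(.007,.006): print("post",fitcirc(ch,m,.5058,-.183,zp,r,.005))
    print("flange",fitcirc(ch,m,T[0],T[1],T[2]-.0075,.03,.006,back))
for x in fitcirc(g,m,.5058,-.183,zp,.0065,.005)[:2]+(0,):pass
print(proj("wrist",np.array([.5058,-.183,zp])))
E
python3 ms.py w6 .142
```

```text
[ 0.5803 -0.1798  0.1858] [ 0.2623  0.3587 -2.7611] 0.034985973910978845 41.25144722638652 11.65 now [ 0.5802 -0.1777  0.1857]
post (np.float64(0.5076), np.float64(-0.18359999999999999), np.float32(41.698154))
post (np.float64(0.506), np.float64(-0.18359999999999999), np.float32(44.626995))
flange (np.float64(0.5803009889931222), np.float64(-0.18057102270641928), np.float32(50.122925))
post (np.float64(0.506), np.float64(-0.1828), np.float32(136.73619))
post (np.float64(0.5064000000000001), np.float64(-0.1828), np.float32(87.06001))
flange (np.float64(0.5811009889931222), np.float64(-0.18017102270641927), np.float32(98.81502))
[303.7103 126.1182]
```

View pics/w6.png

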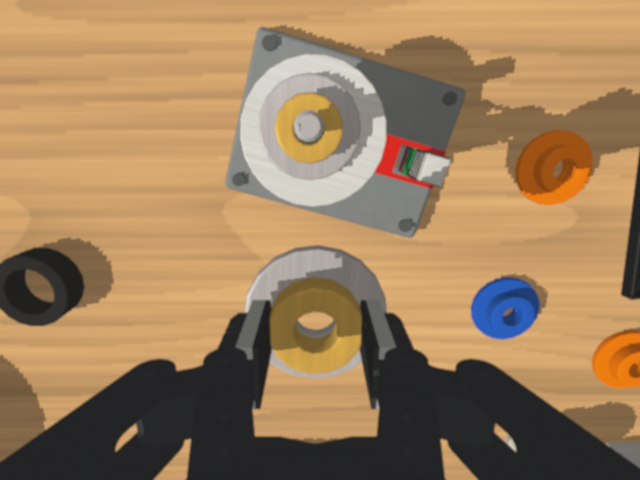

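The second weight is in hand; the post's top is at (308,126) inside the first weight. I move above the post and check the pose before lowering.

jog_arm(deltas=[[0,0,0,4,-0.3,0,3],[0,0,0,7.4,-0.5,0.4,3],[0,0,0,7.4,-0.5,0.9,3],[0,0,0,7.4,-0.5,1.4,3],[0,0,0,7.4,-0.5,1.4,3]])

```text
time: 12.32
tcp_pos: [0.5071, -0.1808, 0.171]
orientation: [[-1.0, -0.001, -0.0], [-0.001, 1.0, 0.0], [0.0, 0.0, -1.0]]
wrist_force: [0.4, -0.3, -2.7]
grip_width: 0.0347
grasp_force: 41.2
```

jog_arm(deltas=[[0,0,0,0.07,-0.22,0,3],[0,0,0,0.07,-0.22,0.5,3],[0,0,0,0.07,-0.22,1,3],[0,0,0,0.07,-0.22,1.4,3],[0,0,0,0.07,-0.22,1.8,3],[0,0,0,0.07,-0.22,2.2,3],[0,0,0,0.07,-0.22,2.5,3],[0,0,0,0.07,-0.22,2.5,3]])

```text
time: 13.32
tcp_pos: [0.5057, -0.1835, 0.1461]
orientation: [[-1.0, -0.0, -0.0], [-0.0, 1.0, 0.0], [0.0, 0.0, -1.0]]
wrist_force: [0.1, -0.3, -2.8]
grip_width: 0.0348
grasp_force: 41.2
```

Threaded without reaction. Now I lower it to rest.

jog_arm(deltas=[[0,0,0,0,0,0.8,3],[0,0,0,0,0,1.6,3],[0,0,0,0,0,2.3,3],[0,0,0,0,0,2.7,3],[0,0,0,0,0,3.0,3],[0,0,0,0,0,3.3,3],[0,0,0,0,0,3.5,3],[0,0,0,0,0,3.7,3],[0,0,0,0,0,3.7,3]])

```text
time: 14.45
tcp_pos: [0.5058, -0.1835, 0.1092]
orientation: [[-1.0, -0.0, 0.0], [-0.0, 1.0, -0.0], [-0.0, -0.0, -1.0]]
wrist_force: [-0.7, 1.3, -0.9]
grip_width: 0.0348
grasp_force: 41.4
```

jog_arm(deltas=[[0,0,0,0,0,0.2,3],[0,0,0,0,0,0.2,3],[0,0,0,0,0,0.2,4.2],[0,0,0,0,0,0.2,5.5],[0,0,0,0,0,0.2,6.2],[0,0,0,0,0,-1,6.2],[0,0,0,0,0,-4,6.2],[0,0,0,0,0,-8,6.2],[0,0,0,-3,4,-8,6.2],[0,0,0,-7,9,-8,6.2]])

```text
time: 15.7
tcp_pos: [0.5756, -0.0944, 0.191]
orientation: [[-1.0, 0.002, 0.002], [0.002, 1.0, -0.001], [-0.002, -0.001, -1.0]]
wrist_force: [1.2, -0.3, 0.7]
grip_width: 0.062
grasp_force: 0.0
```

```bash
python3 - <<'E'
from cloud import *
np.set_printoptions(precision=4,suppress=True)
s=sense();print(s["tcp_pos"],s["wrist_force"],s["grip_width"],s["time"])
res=[]
for c in("side","wrist"):
    im,d,W=cloud(c);hsv=cv2.cvtColor(im,cv2.COLOR_RGB2HSV)
    b=near(W,(.53,-.12),.06,.03,.12,d)
    red=b&((hsv[...,0]<8)|(hsv[...,0]>172))&(hsv[...,1]>130);gr=b&(hsv[...,0]>40)&(hsv[...,0]<85)&(hsv[...,1]>80)
    for n,q in(("red",red),("green",gr)):
        if q.any():v,u=np.nonzero(q);print(c,n,q.sum(),u.mean(),v.mean(),np.median(W[q],0),W[q].min(0),W[q].max(0))
    if c=="side":res.append(cv2.resize(im[260:340,230:310,::-1],(400,400),interpolation=cv2.INTER_CUBIC))
    else:
        v,u=np.nonzero(red);y0,x0=max(0,int(v.mean())-50),max(0,int(u.mean())-50);print(x0,y0);res.append(cv2.resize(im[y0:y0+100,x0:x0+100,::-1],(400,400),interpolation=cv2.INTER_CUBIC))
cv2.imwrite("pics/c7.png",np.hstack(res))
E
```

```text
[ 0.5756 -0.0944  0.191 ] [ 1.2334 -0.2824  0.6843] 0.06197459213117891 15.7
side red 67 279.7164179104478 300.2985074626866 [ 0.5274 -0.1293  0.0706] [ 0.5126 -0.1428  0.0462] [ 0.5433 -0.1068  0.0808]
side green 32 280.78125 297.84375 [ 0.5306 -0.119   0.0674] [ 0.522  -0.1225  0.0567] [ 0.541  -0.108   0.0759]
wrist red 869 252.8699654775604 153.92289988492522 [ 0.5194 -0.1348  0.0708] [ 0.5089 -0.1454  0.0671] [ 0.5413 -0.1034  0.0923]
wrist green 1 293.0 157.0 [ 0.5222 -0.1049  0.0815] [ 0.5222 -0.1049  0.0815] [ 0.5222 -0.1049  0.0815]
202 103
```

View pics/c7.png

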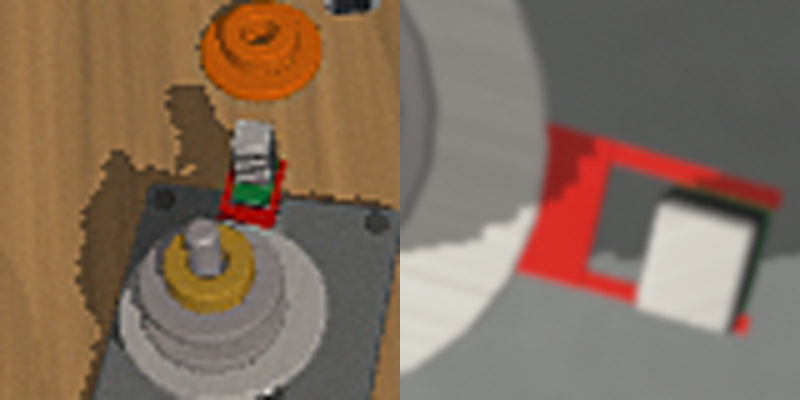

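The pointer is now at about z = 0.070 with green visible just above it at (280,298) in the side picture. How much of the green is hidden is unclear, so I tilt the wrist camera towards the column's outer face.

jog_arm(deltas=[[10,0,0,-1,3,0,6.2],[20,0,0,-2,6,2,6.2],[30,0,0,-3,7.5,4,6.2],[40,0,0,-3.5,7.5,6,6.2],[40,0,0,-3.5,7.5,7,6.2],[40,0,0,-3.5,7.5,7,6.2],[40,0,0,-3.5,7.5,7,6.2]])

```text
time: 16.68
tcp_pos: [0.6101, -0.0209, 0.1209]
orientation: [[-1.0, 0.003, 0.0], [0.002, 0.767, -0.641], [-0.002, -0.641, -0.767]]
wrist_force: [-0.3, -0.8, -0.7]
grip_width: 0.062
grasp_force: 0.0
```

```bash
python3 - <<'E'
from h import *
np.set_printoptions(precision=4,suppress=True)
s=sense();m=camera_model("wrist");im,d=get_image("wrist");print(s["tcp_pos"],s["time"]);cv2.imwrite("pics/w8.png",im[:,:,::-1])
np.savez("w8.npz",im=im,d=d,R=m["R"],t=m["t"])
p=proj("wrist",np.array([.531,-.112,.07])).astype(int);print(p)
x0,y0=np.clip(p[0]-60,0,520),np.clip(p[1]-60,0,360);print(x0,y0)
cv2.imwrite("pics/c8.png",cv2.resize(im[y0:y0+120,x0:x0+120,::-1],(600,600),interpolation=cv2.INTER_CUBIC))
E
```

```text
[ 0.6101 -0.0209  0.1209] 16.675
[249 117]
189 57
```

View pics/c8.png

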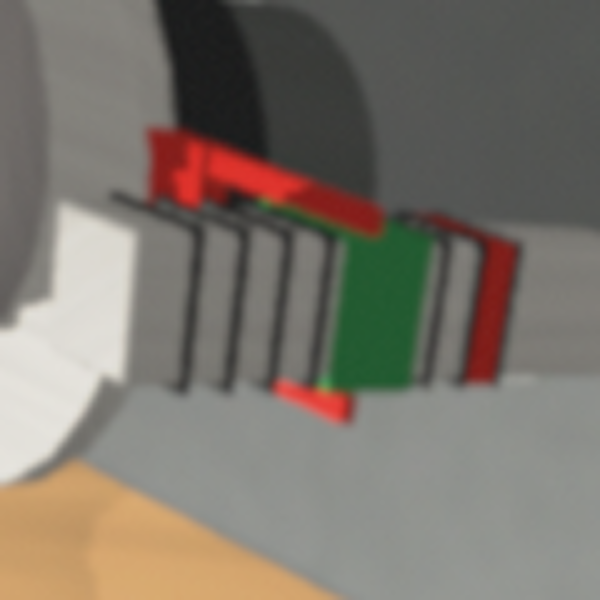

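```bash
python3 - <<'E'
from h import *
from scipy.optimize import brentq
np.set_printoptions(precision=4,suppress=True)
f=np.load("w8.npz");m=dict(camera_model("wrist"),R=f["R"],t=f["t"]);d=f["d"];im=f["im"]
px=lambda c:np.array([189+c[0]/5,57+c[1]/5])
pr=lambda X:(lambda p:p[:2]/p[2]*m["fx"]+[m["cx"],m["cy"]])(np.array(m["R"])@X+m["t"])
top=unproj(m,px((133,305)),.1);print("top edge",top)
for n,c in(("green top",338),("green bot",422),("red top",475)):
    print(n,brentq(lambda z:pr(np.array([top[0],top[1],z]))[0]-px((c,0))[0],.02,.1))
hsv=cv2.cvtColor(im,cv2.COLOR_RGB2HSV);W=(np.stack([(np.mgrid[0:480,0:640][1]-m["cx"])/m["fx"]*d,(np.mgrid[0:480,0:640][0]-m["cy"])/m["fy"]*d,d],-1)-m["t"])@m["R"]
b=np.zeros(d.shape,bool);b[57:177,189:309]=1
red=b&((hsv[...,0]<6)|(hsv[...,0]>174))&(hsv[...,1]>150)&(d>0)
v,u=np.nonzero(red)
lo=red&(np.mgrid[0:480,0:640][0]>130)&(np.mgrid[0:480,0:640][1]<262);hi=red&(np.mgrid[0:480,0:640][1]<266)&(np.mgrid[0:480,0:640][0]<105)
for q in(lo,hi):print(q.sum(),np.median(W[q],0))
g=b&(hsv[...,0]>40)&(hsv[...,0]<85)&(hsv[...,1]>100)&(d>0);print("green z",np.percentile(W[g][:,2],[3,50,97]))
t=b&(d>0)&(W[...,2]>.093)&(np.hypot(W[...,0]-.53,W[...,1]+.112)<.012);print("coltop",np.median(W[t],0))
E
```

```text
top edge [ 0.5317 -0.1039  0.1   ]
green top 0.07224137029480601
green bot 0.05917492606030451
red top 0.050332881508338256
47 [ 0.5413 -0.1097  0.0705]
393 [ 0.5169 -0.1252  0.0706]
green z [0.0599 0.0659 0.0719]
coltop [ 0.5301 -0.1076  0.099 ]
```

The outer-face view shows green from z ≈ 0.0592 to 0.0722 (middle 0.0657), with red starting at 0.0503 as expected. The pointer at about 0.070 is inside the band, so I hand in with two weights on.

```bash
python3 -c "
from plant import *
print(close_job())"
```

```text
the job is handed in; nothing more can be done
None
```

I threaded two weights and let both down gently; the red pointer is in the green band, about 4 mm above its middle. The other two weights are untouched in the tray and the job is handed in, but no verdict came back.

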